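Unhood a conference camera and hold its telescoping column up at the second stop

ROBOT

A 6-joint arm with a two-finger parallel gripper is mounted at the origin on a cart in front of the work surface, level with it; the furniture and walls round the work are solid. World frame = base frame: x ahead of the robot, y to its left, z up, the work surface at z = 0. Lengths are in m, angles in rad, forces in N, time in s.
With the tool pointing down it reaches from about 0.35 to 0.775 m from the base axis. Payload 7.3 kg.
Tool frame: the origin (TCP) lies at the very end of the fingers, on their centre line; the grasp point (between the pads) lies 19 mm behind it; z points along the fingers, y is the direction in which the jaws open and shut (so a half turn about z gives the same grasp; the last joint's range is limited). The gripper opens to 92 mm and grips with 3 to 60 N. Pads are 19 mm wide; open, the fingers measure 130 mm over their backs; the gripper's body (75 mm by 190 mm) begins 47 mm behind the grasp point.
Start: joints at [1.154, 0.342, 1.524, -0, 1.275, -0.146], TCP at [0.14, 0.506, 0.227] pointing down, gripper open.
Joint ranges: [-2.53, 2.53], [-0.77, 2.02], [0.04, 2.7], [-1, 4.14], [0.28, 2.66], [-3.11, 3.11]. Speed limits (rad/s): [2.57, 2.57, 3.14, 3.14, 3.14, 3.14].

INTERFACE

Orientations are given as [roll, pitch, yaw] about the fixed x, y, z axes, in that order (R = Rz(yaw) Ry(pitch) Rx(roll)).
In Python, from cell import observe, read_camera, camera_info, hand_in gives the robot as it stands.
- The arm moves only by the tool jog_arm, never from a script. Its argument "rows" is one flat list of numbers, 5 for each row, row after row: the finger opening in mm, from 0 to 91.8, then the shift along the tool's x, y, z in mm, then the turn about the tool's z in degrees. In form: [gripper, tx, ty, tz, roll, gripper, tx, ty, tz, roll, ...]. A call has 1 to 20 rows; each row shifts and turns the commanded pose from where the row before left it, along the tool's axes as they then stand; what a row does not reach is not made up. A row lasts 1/10 s, in which the tool goes at most 50 mm and 8.59 degrees, less where a joint would pass 70% of its speed; a pose out of reach is approached as far as the arm can. A call with a gripper value outside its range is refused whole. The fingers move at their own pace and stop on an object; "grip_force" is the grip in N (left out, the last holds). Time passes only in rows, so rows that do not move let the fingers close. It gives the time, the measured TCP pose, the force and the opening at its end, in the units of the state.
- observe(): the state, without advancing time (a new reading comes with each control period).
- read_camera(name): name is "scene" or "top" or "wrist"; returns (picture, depth): 400x640x3 uint8, red, green, blue; 400x640 float32, m along the optical axis (not along the pixel's ray), 0 where there is no reading.
- camera_info(name): a dict with "fx", "fy", "cx", "cy" (pixels), "extrinsics" (4x4, takes a point from camera to world coordinates); the wrist camera has in their place "tool_from_camera" (4x4, takes a point from camera to tool coordinates, whose origin is the TCP and whose axes are the flange's). Camera axes: x right, y up, looking along -z (the intrinsics and any distortion apply to the point x, -y, -z); pixel columns grow to the right and rows downward; lengths in m; the calibration is good to about 2 mm. A picture is of the moment at which its call begins: read the wrist's pose just before it. camera_info takes no time and is no camera call.
- hand_in(): hands the job in, once; it reports no verdict.
The state is a dict: "time": time; "qpos": joint angles; "qvel": joint speeds; "joint_efforts": joint torques, N m; "tool_pos": TCP position; "tool_rot": TCP orientation; "contact_force": force on the tool from outside, world axes, zero at the start; "torque": the same for the moment, N m; "opening": finger opening in m.
Only numpy, scipy, OpenCV 4.12 (cv2) and the standard library are available. Lean on these libraries where they do the work, as an engineer would, in place of code of your own. Each camera call takes 0.05 s, during which the arm holds its last target. There are 200 camera calls.

TASK

Get the conference camera on the desk pad ready for a call: lift the grey dust hood off the camera head and stand it, open side down and without dropping it, on the desk or the pad clear of the camera's foot. Then squeeze the orange release button in the side of the camera head and, pulling straight up, draw the column out past its first stop to the second stop, so that both tube sections are fully out, and finish while still holding the camera up there, because the clamp screws are loose and it sinks when let go (I shall tighten them). Leave the foot standing flat where it is, and do not disturb the mug, the stapler or the notebook.

Things in the scene. Friction and masses are not known exactly. Their poses are not given: they have to be found in the camera images.
- hood_center (a point): Centre (half-way up) of the grey dust hood, a loose rigid shell (about 60 g), open below, resting over the camera head at the start: 66 mm long (x, the way the lens looks) x 55 mm wide (y) x 46.5 mm high (z up), walls 2.5 mm. About 2.5 mm loose all round; its skirt covers head and button; lifting it 50 mm frees it.
- camera_stand: The stand, loose on the leather pad (pad top 4 mm above the desk): black round foot 117 mm across, grey tube 31 mm across, about 3.3 kg in all, 174 mm high with the column down. Origin: centre of the foot's underside; z up the column, x the way the lens looks (towards the chair). Two clamp thumbscrews stick out at the back, to 37 mm along -x.
- head_grip (a point): Centre of the slate-grey camera head (52 x 34 x 48 mm in x, y, z), 150 mm above the foot's underside with the column down; rises with the head. The orange button on its +y side and a black fixed thumb pad on its -y side, each 26 mm long (x) x 22 mm high and centred at this height, stand 5 mm proud: 45 mm across both, 40 mm with the button in. Axes as the stand's.
- button_face (a point): Centre of the outer face of the orange release button on the +y side of the camera head; y points straight out of the button.
- release_button (a joint): Press of the release button in m: 0 out, 0.005 fully in. Spring about 2.5 N at first touch, 6 N when home. From 0.0035 on it draws the catch that locks the column down; squeezing across the head with a gripper of 20 N or more presses it home.
- upper_section (a joint): Draw of the thin upper tube with the camera head out of the lower section in m: 0 down, 0.06 fully out (first stop, felt as a step in the pull). Drawing it takes about 6 N; it sinks by its own weight when let go. It comes out first.
- lower_section (a joint): Draw of the thicker lower section out of the foot's tube in m: 0 down, 0.06 fully out. After the first stop the upper section takes it along, with about 10 N; with both at 0.06 the head is 0.12 m higher than at the start: second stop, a hard end (pulling on with over about 30 N lifts the foot).
- mug_center (a point): White mug on a round coaster, 84 mm across, 91 mm high, handle along its own -y; point on its axis half-way up.
- stapler_center (a point): Black stapler, 36 x 153 x 44 mm, long along its own y; point at its centre. It and the mug stand on the bare desk (z = 0) on the robot's side of the pad, whose near edge runs along y at x = 0.49; between the two (x 0.38 to 0.48, y -0.10 to 0.18) the desk is free.
- notebook_center (a point): Black notebook lying on the pad, 148 (its x) x 110 x 12 mm; point at its centre.
Not all that is in view belongs to the job. Leave any yellow look-alike of the part that bears hood_center alone. What is shaped like the camera_stand but turquoise is not meant.

How it is judged:
By the outcome, as a careful person would: the job done as asked, in the order asked, and still so for the second after the job is handed in, while the arm keeps its last pose, push and grip.
It also fails if it takes over 51 s, if anything falls off the work surface, if the arm or the gripper's body presses on something with over 40 N, if the wrist force passes 120 N, or if a joint passes its speed limit or range.

## Working session

There is one attempt and no reset: what is moved stays moved. The work goes in short steps, Python scripts to look and compute and a tool call to move; the robot and the scene stay as the last step left them, time stands still between calls to the robot, and variables do not carry over. Pictures are saved under pics/ and viewed, about 8 in all and at most 12, crops included, and the job is handed in when it is done.

Besides the shell and the picture viewer there is one more tool, called after "Request:" as a command line: name --argument value ..., lists and objects as JSON in quotes. jog_arm: Moves the arm, as the interface text tells. Its arguments: {"type":"object","properties":{"rows":{"type":"array","items":{"type":"number"}},"grip_force":{"type":"number"}},"required":["rows"]}

```bash
mkdir -p pics; ls; cat > h.py <<'E'
import numpy as np,cv2
from cell import *
from scipy.spatial.transform import Rotation as R
def grab(n):
    s=observe(); p,d=read_camera(n); i=camera_info(n)
    if n=='wrist':
        T=np.eye(4);T[:3,:3]=R.from_euler('xyz',s['tool_rot']).as_matrix();T[:3,3]=s['tool_pos'];E=T@np.array(i['tool_from_camera'])
    else: E=np.array(i['extrinsics'])
    v,u=np.mgrid[:400,:640]
    P=np.stack([(u-i['cx'])/i['fx']*d,-(v-i['cy'])/i['fy']*d,-d,np.ones_like(d)],-1)@E.T
    P=P[...,:3]; P[d==0]=np.nan
    np.savez('%s.npz'%n,p=p,P=P)
    return p,P
def save(f,p): cv2.imwrite('pics/'+f,p[...,::-1])
E
python3 - <<'E'
from h import *
print(observe()); print({k:v for k,v in camera_info('top').items()})
a,_=grab('scene');b,_=grab('top')
save('s.png',a);save('t.png',b)
E
```

```text
pics
{'time': 0.0, 'qpos': array([ 1.15400742e+00,  3.42706475e-01,  1.52502630e+00, -3.36351966e-05,
        1.27539132e+00, -1.46012664e-01]), 'qvel': array([ 0.00097063,  0.00070402,  0.00088359,  0.00028642, -0.00167882,
        0.00044396]), 'joint_efforts': array([-1.22780824e-03, -4.31250894e+01, -2.44218117e+01,  7.16584269e-02,
        5.59301418e-02, -7.92515084e-05]), 'tool_pos': array([0.14025342, 0.50549228, 0.22605016]), 'tool_rot': array([-3.14007283e+00, -1.90994840e-04,  2.87082608e+00]), 'contact_force': array([ 0.48454768, -0.78611897, -0.7831403 ]), 'torque': array([ 0.04924148, -0.04486696,  0.02251527]), 'opening': 0.09203502721563331}
{'fx': 391.12318357851234, 'fy': 391.12318357851234, 'cx': 313.86094855505655, 'cy': 199.4868683602788, 'extrinsics': array([[-0.02557514,  0.99284685, -0.11662352,  0.45691758],
       [-0.99965214, -0.02464816,  0.00938401,  0.07129178],
       [ 0.00644233,  0.11682295,  0.99313186,  1.2263197 ],
       [ 0.        ,  0.        ,  0.        ,  1.        ]])}
```

View pics/s.png

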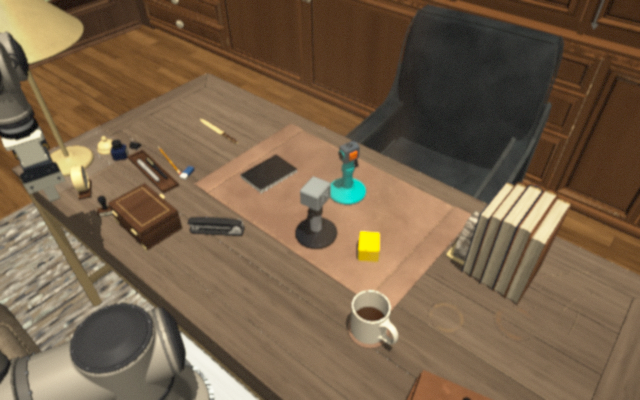

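View pics/t.png

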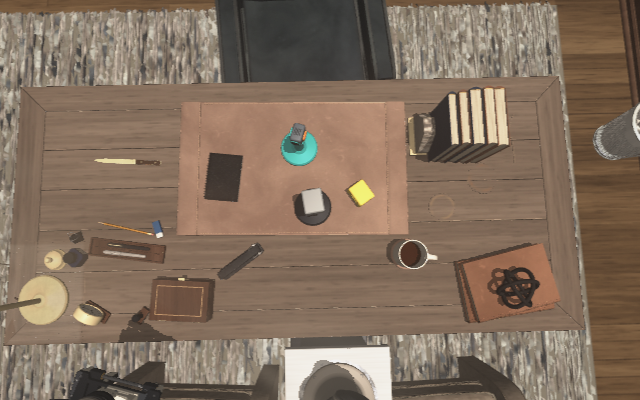

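Candidates: the grey hood on the black-footed stand at top (313,202) is the target. The yellow hood at (361,193) and the turquoise stand at (298,150) are decoys. The mug is at (410,254), the stapler at (240,260) and the notebook at (224,177).

```bash
python3 - <<'E'
from h import *
z=np.load('top.npz');p,P=z['p'],z['P']
sub=(slice(180,230),slice(285,345))
q=P[sub].reshape(-1,3)
def rep(n,m,off=0):
    r=cv2.minAreaRect((m[:,:2]*1000).astype(np.float32)); print(n,len(m),np.median(m[:,2]).round(4),r, m[:,:2].mean(0).round(4))
m=q[(q[:,2]>.16)];print(np.sort(m[:,2])[::40].round(3));rep('hoodtop',m)
f=q[(q[:,2]>.010)&(q[:,2]<.04)]
rep('foot',f)
c=p.astype(int)
for n,(r0,r1,c0,c1,zl,zh) in dict(mug=(230,275,380,445,.03,.12),stap=(235,285,210,270,.02,.08),nb=(145,210,195,250,.010,.03),yel=(175,212,340,380,.02,.08),tq=(115,175,270,325,.06,.3)).items():
    a=P[r0:r1,c0:c1].reshape(-1,3);a=a[(a[:,2]>zl)&(a[:,2]<zh)];rep(n,a)
save('crop.png',cv2.resize(p[115:240,250:400],None,fx=4,fy=4,interpolation=cv2.INTER_CUBIC))
E
```

```text
[0.163 0.176 0.177 0.178 0.178 0.179 0.18  0.18  0.181 0.181 0.181 0.182
 0.183]
hoodtop 497 0.1798 ((577.46337890625, 65.9189453125), (66.1773452758789, 55.7225341796875), 9.00240707397461) [0.5763 0.0661]
foot 569 0.018 ((576.2728881835938, 66.34889221191406), (112.54583740234375, 113.01368713378906), 88.29739379882812) [0.5624 0.0671]
mug 849 0.0419 ((429.3952331542969, -228.67886352539062), (84.31363677978516, 106.70652770996094), 21.359302520751953) [ 0.4245 -0.2256]
stap 423 0.0414 ((409.3829040527344, 305.6312255859375), (35.286319732666016, 175.42800903320312), 32.4867057800293) [0.4139 0.2922]
nb 1585 0.0159 ((681.7373046875, 356.55126953125), (151.20330810546875, 195.5909423828125), 89.76014709472656) [0.6774 0.3446]
yel 409 0.0492 ((614.5830688476562, -82.51590728759766), (66.12944793701172, 55.864688873291016), 33.98503112792969) [ 0.6132 -0.0814]
tq 336 0.175 ((767.8485717773438, 103.75306701660156), (44.80721664428711, 56.5233154296875), 73.73280334472656) [0.7635 0.1031]
```

View pics/crop.png

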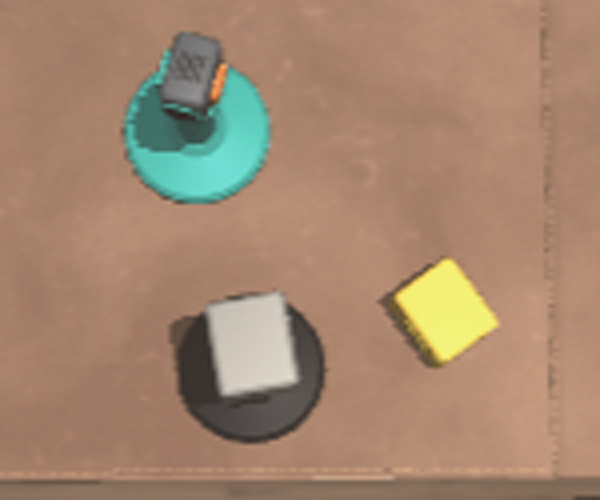

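The crop confirms the choice: a grey hood on the black foot, yaw about +9°, centre near (0.577, 0.066), top at about 0.180. I'll move above it with the jaws across stand y.

Request:
jog_arm --rows '[91.8, 0, 0, -20, -6.1, 91.8, 0, 0, -20, -6.1, 91.8, 0, 0, -20, -6.1, 91.8, 0, 0, -20, -6.1, 91.8, -22.7, -31.4, 0, 0, 91.8, -22.7, -31.4, 0, 0, 91.8, -22.7, -31.4, 0, 0, 91.8, -22.7, -31.4, 0, 0, 91.8, -22.7, -31.4, 0, 0, 91.8, -22.7, -31.4, 0, 0, 91.8, -22.7, -31.4, 0, 0, 91.8, -22.7, -31.4, 0, 0, 91.8, -22.7, -31.4, 0, 0, 91.8, -22.7, -31.4, 0, 0, 91.8, -22.7, -31.4, 0, 0, 91.8, -22.7, -31.4, 0, 0, 91.8, -22.7, -31.4, 0, 0, 91.8, -22.7, -31.4, 0, 0, 91.8, -22.7, -31.4, 0, 0, 91.8, -22.7, -31.4, 0, 0]'

```text
time: 2.1
tool_pos: [0.5776, 0.0643, 0.3063]
tool_rot: [3.141, -0.001, -2.987]
contact_force: [0.8, -0.2, 0.2]
opening: 0.092
```

Request:
jog_arm --rows '[91.8, 0, 0, 0, 0, 91.8, 0, 0, 0, 0]'

```text
time: 2.3
tool_pos: [0.5768, 0.0651, 0.3057]
tool_rot: [3.141, -0.002, -2.988]
contact_force: [0.1, -0.3, 0.4]
opening: 0.0917
```

```bash
python3 - <<'E'
from h import *
s=observe();print(s['time'],s['tool_pos'],np.degrees(s['tool_rot']),s['contact_force'],s['qpos'])
p,P=grab('wrist');save('w1.png',p)
q=P.reshape(-1,3);m=q[(q[:,2]>.172)&(q[:,2]<.19)&(np.hypot(q[:,0]-.577,q[:,1]-.066)<.06)]
print(len(m),np.median(m[:,2]),cv2.minAreaRect((m[:,:2]*1000).astype(np.float32)))
f=q[(q[:,2]>.008)&(q[:,2]<.04)&(np.hypot(q[:,0]-.577,q[:,1]-.066)<.07)];print(len(f),np.median(f[:,2]),cv2.minEnclosingCircle((f[:,:2]*1000).astype(np.float32)))
E
```

```text
2.3 [0.57680042 0.06507121 0.30566272] [ 1.79957724e+02 -1.15919407e-01 -1.71204046e+02] [ 0.11969058 -0.27701059  0.36106348] [-1.98726393e-02  4.04280146e-01  1.21422400e+00  3.78144160e-04
  1.52520865e+00 -1.74420420e+00]
3371 0.1797074593114481 ((577.419189453125, 63.60960006713867), (66.24860382080078, 55.04739761352539), 7.974191188812256)
1888 0.017962215302456647 ((577.2076416015625, 63.627899169921875), 58.27518081665039)
```

View pics/w1.png

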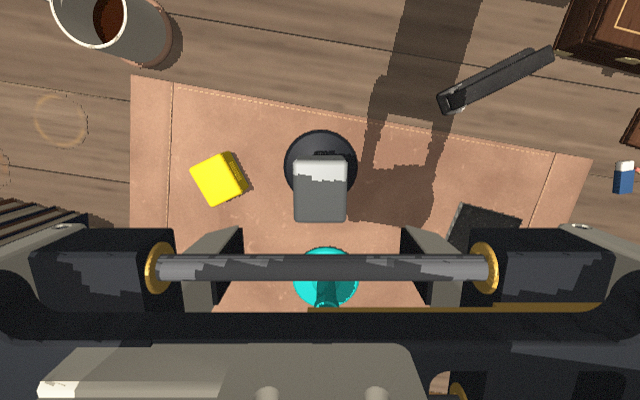

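The wrist view shows the hood at (320,190) centred between the fingers, within 1 mm of the TCP. Next I'll descend and grip it.

Request:
jog_arm --rows '[91.8, 0, -1, 25, 0.5, 91.8, 0, 0, 25, 0, 91.8, 0, 0, 25, 0, 91.8, 0, 0, 25, 0, 91.8, 0, 0, 20, 0, 91.8, 0, 0, 20, 0, 91.8, 0, 0, 14, 0, 91.8, 0, 0, 6, 0, 91.8, 0, 0, 0, 0]' --grip_force 12

```text
time: 3.25
tool_pos: [0.5762, 0.0655, 0.1464]
tool_rot: [3.141, -0.001, -2.994]
contact_force: [0.4, -0.2, 0.4]
opening: 0.0912
```

Request:
jog_arm --rows '[45, 0, 0, 0, 0, 45, 0, 0, 0, 0, 45, 0, 0, 0, 0, 45, 0, 0, 0, 0, 45, 0, 0, 0, 0, 45, 0, 0, 0, 0, 45, 0, 0, 0, 0, 45, 0, 0, 0, 0]'

```text
time: 4.05
tool_pos: [0.5771, 0.0645, 0.1469]
tool_rot: [-3.141, 0.0, -2.995]
contact_force: [0.4, -0.5, 1.9]
opening: 0.055
```

Request:
jog_arm --rows '[45, 0, 0, -5, 0, 45, 0, 0, -8, 0, 45, 0, 0, -10, 0, 45, 0, 0, -10, 0, 45, 0, 0, -12, 0, 45, 0, 0, -15, 0, 45, 0, 0, -15, 0, 45, 0, 0, -10, 0, 45, 0, 0, -5, 0, 45, 0, 0, 0, 0]'

```text
time: 5.05
tool_pos: [0.5772, 0.0646, 0.2375]
tool_rot: [-3.141, 0.001, -2.995]
contact_force: [0.4, 0.2, 0.2]
opening: 0.0549
```

```bash
python3 - <<'E'
from h import *
s=observe();print(s['tool_pos'],s['contact_force'])
p,P=grab('scene');a=p[120:280,230:420];save('s2.png',cv2.resize(a,None,fx=4,fy=3.7,interpolation=cv2.INTER_CUBIC))
E
```

```text
[0.57724474 0.06460631 0.23749664] [0.36431077 0.18986065 0.19745839]
```

View pics/s2.png

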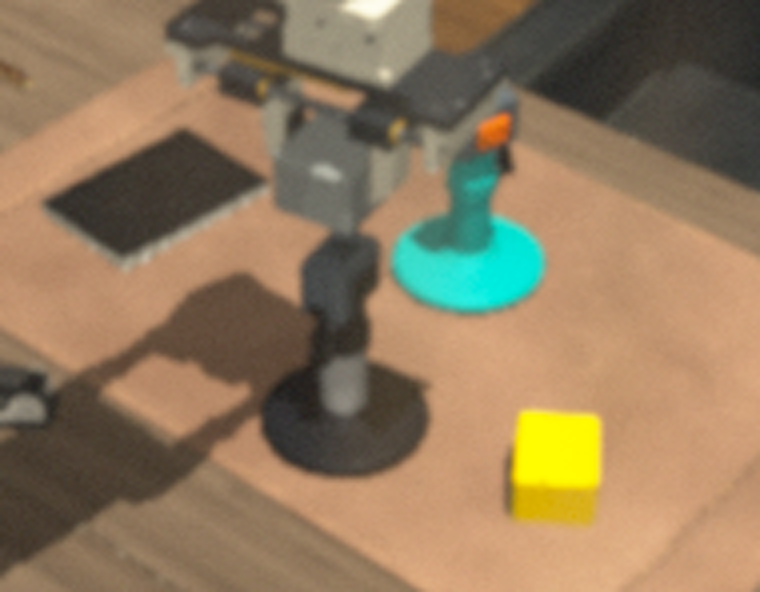

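The hood is held clear of the head at crop (330,175), and the stand is still in place. Next I'll carry it to the free desk at about (0.43, 0.04) and lower it.

Request:
jog_arm --rows '[45, 10, 0, 0, 0, 45, 20, 0, 0, 0, 45, 25, 0, 0, 0, 45, 25, 0, 0, 0, 45, 25, 0, 0, 0, 45, 25, 0, 0, 0, 45, 15, 0, 0, 0, 45, 5, 0, 10, 0, 45, 0, 0, 25, 0, 45, 0, 0, 30, 0, 45, 0, 0, 30, 0, 45, 0, 0, 30, 0, 45, 0, 0, 30, 0, 45, 0, 0, 25, 0, 45, 0, 0, 15, 0, 45, 0, 0, 10, 0, 45, 0, 0, 7, 0, 45, 0, 0, 0, 0, 45, 0, 0, 0, 0]'

```text
time: 7.0
tool_pos: [0.4289, 0.0428, 0.025]
tool_rot: [-3.142, 0.001, -2.995]
contact_force: [-0.5, -0.3, -0.2]
opening: 0.0544
```

Request:
jog_arm --rows '[45, 0, 0, 2, 0, 45, 0, 0, 2, 0, 45, 0, 0, 2, 0, 45, 0, 0, 2, 0, 45, 0, 0, 0, 0]'

```text
time: 7.5
tool_pos: [0.4285, 0.0428, 0.0165]
tool_rot: [3.141, -0.0, -2.995]
contact_force: [0.4, -0.2, -1.2]
opening: 0.0553
```

Request:
jog_arm --rows '[45, 0, 0, 1, 0, 45, 0, 0, 1, 0, 45, 0, 0, 0, 0]'

```text
time: 7.8
tool_pos: [0.4286, 0.0428, 0.0146]
tool_rot: [3.141, -0.0, -2.995]
contact_force: [1.1, 0.6, -0.5]
opening: 0.0551
```

Request:
jog_arm --rows '[45, 0, 0, 1, 0, 45, 0, 0, 0.5, 0, 45, 0, 0, 0, 0]'

```text
time: 8.1
tool_pos: [0.4286, 0.0428, 0.0132]
tool_rot: [3.142, 0.0, -2.995]
contact_force: [-0.0, 0.1, -1.1]
opening: 0.0546
```

Request:
jog_arm --rows '[45, 0, 0, 0.7, 0, 45, 0, 0, 0, 0]'

```text
time: 8.3
tool_pos: [0.4286, 0.0428, 0.0131]
tool_rot: [-3.142, 0.0, -2.995]
contact_force: [-2.9, 0.2, 8.6]
opening: 0.0548
```

Request:
jog_arm --rows '[45, 0, 0, 0.7, 0, 45, 0, 0, 0, 0]'

```text
time: 8.5
tool_pos: [0.4288, 0.0428, 0.0127]
tool_rot: [-3.141, 0.001, -2.995]
contact_force: [-2.9, 0.0, 12.2]
opening: 0.055
```

Request:
jog_arm --rows '[45, 0, 0, 0.7, 0, 45, 0, 0, 0, 0]'

```text
time: 8.7
tool_pos: [0.429, 0.0428, 0.0121]
tool_rot: [-3.141, 0.001, -2.995]
contact_force: [-3.0, 0.4, 14.1]
opening: 0.0544
```

Contact at TCP z 0.013. I'll relieve the push and open.

Request:
jog_arm --rows '[45, 0, 0, -1, 0, 45, 0, 0, 0, 0, 65, 0, 0, 0, 0, 75, 0, 0, 0, 0, 91.8, 0, 0, 0, 0, 91.8, 0, 0, 0, 0, 91.8, 0, 0, 0, 0, 91.8, 0, 0, 0, 0]'

```text
time: 9.5
tool_pos: [0.4286, 0.0428, 0.0121]
tool_rot: [3.142, 0.0, -2.995]
contact_force: [0.4, -0.5, -0.7]
opening: 0.0913
```

Request:
jog_arm --rows '[91.8, 0, 0, -10, 0, 91.8, 0, 0, -25, 0, 91.8, 0, 0, -40, 0, 91.8, 0, 0, -45, 0, 91.8, 0, 0, -45, 0, 91.8, 0, 0, -45, 0, 91.8, 0, 0, -30, 0, 91.8, 0, 0, 0, 0, 91.8, 0, 0, 0, 0]'

```text
time: 10.4
tool_pos: [0.4284, 0.0428, 0.2528]
tool_rot: [-3.141, 0.002, -2.995]
contact_force: [-0.4, -0.1, -0.7]
opening: 0.092
```

```bash
python3 - <<'E'
from h import *
s=observe();print(s['time'],s['tool_pos'],np.degrees(s['tool_rot']),s['contact_force'])
for n in('wrist','top'):
    p,P=grab(n);q=P.reshape(-1,3);save(n+'3.png',p)
    def rep(t,c,r,a,b):
        m=q[(q[:,2]>a)&(q[:,2]<b)&(np.hypot(q[:,0]-c[0],q[:,1]-c[1])<r)]
        if len(m)>5: print(n,t,len(m),np.median(m[:,2]).round(4),cv2.minAreaRect((m[:,:2]*1000).astype(np.float32)))
    rep('hood',(.429,.043),.05,.038,.06);rep('head',(.577,.064),.045,.168,.19);rep('headall',(.577,.064),.045,.13,.19);rep('foot',(.577,.064),.07,.008,.04)
E
```

```text
10.4 [0.42843047 0.04278405 0.25280584] [-1.79986190e+02  9.12349161e-02 -1.71615515e+02] [-0.40697386 -0.06259212 -0.73580416]
wrist hood 2152 0.0459 ((428.17779541015625, 42.99282455444336), (65.82276916503906, 54.946876525878906), 8.545804023742676)
wrist headall 121 0.1397 ((549.8241577148438, 58.16616439819336), (7.85997200012207, 31.70119857788086), 15.368473052978516)
wrist foot 1590 0.0179 ((573.957275390625, 63.722408294677734), (110.28728485107422, 107.19855499267578), 8.118365287780762)
top head 235 0.1767 ((575.384033203125, 66.03349304199219), (51.37230682373047, 34.36356735229492), 7.851667881011963)
top headall 299 0.1756 ((575.5546875, 65.70698547363281), (58.226112365722656, 45.75299072265625), 9.31173324584961)
top foot 779 0.0182 ((578.00634765625, 71.62834167480469), (121.01715087890625, 122.63553619384766), 24.061973571777344)
```

View pics/wrist3.png

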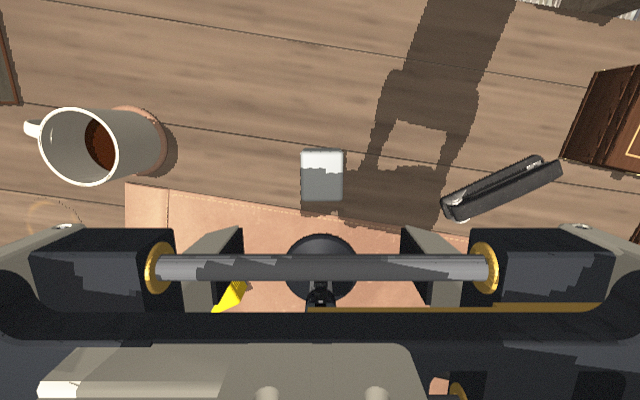

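The hood stands upright at (0.428, 0.043), with its top at 46 mm. Next is the camera head at about (0.576, 0.0636). I'll offset the TCP 2.5 mm towards −y so the closing is neutral with the button pressed in.

Request:
jog_arm --rows '[91.8, -15, -0.5, 0, 0, 91.8, -25, -0.5, 0, 0, 91.8, -30, -0.5, 0, 0, 91.8, -30, -0.5, 0, 0, 91.8, -25, -0.5, 0, 0, 91.8, -15, -0.5, 0, 0, 91.8, -9, -0.5, 0, 0, 91.8, 0, 0, 10, 0, 91.8, 0, 0, 20, 0, 91.8, 0, 0, 25, 0, 91.8, 0, 0, 25, 0, 91.8, 0, 0, 20, 0, 91.8, 0, 0, 12, 0, 91.8, 0, 0, 6, 0, 91.8, 0, 0, 0, 0, 91.8, 0, 0, 0, 0]' --grip_force 12

```text
time: 12.1
tool_pos: [0.5769, 0.061, 0.1349]
tool_rot: [-3.141, 0.001, -2.995]
contact_force: [-0.5, -0.1, 0.9]
opening: 0.0918
```

Request:
jog_arm --rows '[46, 0, 0, 0, 0, 46, 0, 0, 0, 0, 46, 0, 0, 0, 0, 46, 0, 0, 0, 0, 46, 0, 0, 0, 0, 46, 0, 0, 0, 0, 46, 0, 0, 0, 0]'

```text
time: 12.8
tool_pos: [0.5765, 0.0615, 0.1341]
tool_rot: [3.141, 0.0, -2.995]
contact_force: [0.3, 2.3, 0.1]
opening: 0.0472
```

Only the button finger touches, at 2.3 N, which is as planned. I'll squeeze now.

Request:
jog_arm --rows '[43, 0, 0, 0, 0, 41, 0, 0, 0, 0, 38, 0, 0, 0, 0, 35, 0, 0, 0, 0, 35, 0, 0, 0, 0, 35, 0, 0, 0, 0]' --grip_force 35

```text
time: 13.4
tool_pos: [0.5766, 0.0607, 0.1342]
tool_rot: [-3.141, 0.0, -2.995]
contact_force: [0.4, -0.3, -0.2]
opening: 0.0392
```

The button is home at about 40 mm opening with no lateral load. Pulling up, with checks.

Request:
jog_arm --rows '[35, 0, 0, -2, 0, 35, 0, 0, -3, 0, 35, 0, 0, -4, 0, 35, 0, 0, -4, 0]'

```text
time: 13.8
tool_pos: [0.5765, 0.0608, 0.1472]
tool_rot: [-3.141, -0.0, -2.995]
contact_force: [2.5, -0.2, -4.9]
opening: 0.0391
```

Request:
jog_arm --rows '[35, 0, 0, -5, 0, 35, 0, 0, -5, 0, 35, 0, 0, -5, 0, 35, 0, 0, -5, 0, 35, 0, 0, -5, 0, 35, 0, 0, -5, 0, 35, 0, 0, -5, 0]'

```text
time: 14.5
tool_pos: [0.5765, 0.0609, 0.1825]
tool_rot: [-3.141, -0.0, -2.995]
contact_force: [2.3, -4.1, -5.8]
opening: 0.0393
```

Request:
jog_arm --rows '[35, 0, 0, -4, 0, 35, 0, 0, -4, 0, 35, 0, 0, -4, 0, 35, 0, 0, -4, 0, 35, 0, 0, -4, 0]'

```text
time: 15.0
tool_pos: [0.5764, 0.0609, 0.2019]
tool_rot: [3.142, -0.001, -2.995]
contact_force: [3.0, -3.5, -9.4]
opening: 0.0394
```

Request:
jog_arm --rows '[35, -0.4, -0.4, -4, 0, 35, 0, 0, -4, 0, 35, 0, 0, -4, 0, 35, 0, 0, -4, 0]'

```text
time: 15.4
tool_pos: [0.5766, 0.0609, 0.2182]
tool_rot: [3.141, -0.001, -2.995]
contact_force: [0.2, -2.7, -8.8]
opening: 0.0396
```

Request:
jog_arm --rows '[35, 0, 0, -4, 0, 35, 0, 0, -4, 0, 35, 0, 0, -4, 0, 35, 0, 0, -4, 0]'

```text
time: 15.8
tool_pos: [0.5767, 0.0608, 0.2343]
tool_rot: [3.141, -0.001, -2.995]
contact_force: [-1.4, -1.2, -8.7]
opening: 0.039
```

Request:
jog_arm --rows '[35, 0, 0, -4, 0, 35, 0, 0, -3, 0, 35, 0, 0, -2, 0]'

```text
time: 16.1
tool_pos: [0.5767, 0.0608, 0.2434]
tool_rot: [3.141, -0.0, -2.995]
contact_force: [-1.4, -1.1, -7.6]
opening: 0.039
```

Request:
jog_arm --rows '[35, 0, 0, -3, 0, 35, 0, 0, -3, 0, 35, 0, 0, -2, 0, 35, 0, 0, -1, 0, 35, 0, 0, 0, 0]'

```text
time: 16.6
tool_pos: [0.5769, 0.0608, 0.2525]
tool_rot: [3.141, 0.0, -2.995]
contact_force: [-3.7, -0.9, -5.5]
opening: 0.0396
```

Request:
jog_arm --rows '[35, 0, 0, -1, 0, 35, 0, 0, 0, 0]'

```text
time: 16.8
tool_pos: [0.5769, 0.0608, 0.2532]
tool_rot: [3.141, -0.0, -2.995]
contact_force: [-3.7, -1.3, -6.4]
opening: 0.0396
```

Request:
jog_arm --rows '[35, 0, 0, -0.6, 0, 35, 0, 0, 0, 0]'

```text
time: 17.0
tool_pos: [0.5769, 0.0608, 0.2537]
tool_rot: [3.141, -0.0, -2.995]
contact_force: [-4.4, -0.3, -7.1]
opening: 0.0388
```

Request:
jog_arm --rows '[35, 0.2, 0, -0.6, 0, 35, 0, 0, 0, 0]'

```text
time: 17.2
tool_pos: [0.5768, 0.0607, 0.2543]
tool_rot: [3.141, 0.0, -2.995]
contact_force: [-3.0, -0.4, -8.6]
opening: 0.0391
```

Request:
jog_arm --rows '[35, 0, 0, -0.6, 0, 35, 0, 0, 0, 0]'

```text
time: 17.4
tool_pos: [0.5767, 0.0607, 0.2543]
tool_rot: [3.141, -0.001, -2.995]
contact_force: [-2.9, 0.6, -13.1]
opening: 0.0392
```

Request:
jog_arm --rows '[35, 0, 0, -0.4, 0, 35, 0, 0, 0, 0]'

```text
time: 17.6
tool_pos: [0.5766, 0.0607, 0.2544]
tool_rot: [3.141, -0.001, -2.995]
contact_force: [-0.9, 0.9, -17.5]
opening: 0.039
```

Second stop felt at 120 mm of travel, with the pull at 17 N, below the 30 N that lifts the foot. Now a check with the cameras.

```bash
python3 - <<'E'
from h import *
p,P=grab('scene');save('s4.png',cv2.resize(p[90:370,170:450],(720,600),interpolation=cv2.INTER_CUBIC))
p,P=grab('top');q=P.reshape(-1,3)
def rep(t,c,r,a,b):
    m=q[(q[:,2]>a)&(q[:,2]<b)&(np.hypot(q[:,0]-c[0],q[:,1]-c[1])<r)]
    if len(m)>5: print(t,len(m),np.median(m[:,2]).round(4),cv2.minAreaRect((m[:,:2]*1000).astype(np.float32)))
rep('foot',(.577,.064),.07,.010,.04);rep('hood',(.429,.043),.06,.03,.06);rep('mug',(.4245,-.2256),.08,.03,.12)
s=observe();print(s['time'],s['tool_pos'],s['contact_force'],s['opening'])
E
```

```text
foot 413 0.019 ((544.9462890625, 64.82315063476562), (51.94256591796875, 119.11073303222656), 12.294862747192383)
hood 157 0.0457 ((450.38763427734375, 48.40741729736328), (54.043556213378906, 26.87982177734375), 88.52041625976562)
mug 848 0.0418 ((417.40240478515625, -227.44760131835938), (108.38607788085938, 83.22537994384766), 49.34538650512695)
17.7 [0.57663507 0.06071995 0.25439124] [ -0.34550537   0.74183569 -18.84668771] 0.03912093930665941
```

View pics/s4.png

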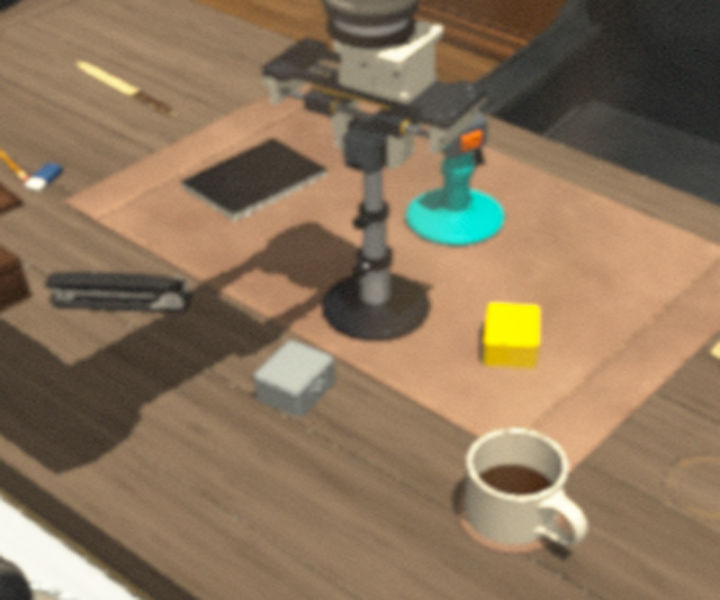

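Both tube sections are out (head at crop (375,140), foot flat at (375,305)). The hood stands at (293,375), and nothing else has moved. A short hold, then hand in.

Request:
jog_arm --rows '[35, 0, 0, 0, 0, 35, 0, 0, 0, 0, 35, 0, 0, 0, 0, 35, 0, 0, 0, 0, 35, 0, 0, 0, 0]'

```text
time: 18.2
tool_pos: [0.5765, 0.0607, 0.2545]
tool_rot: [3.141, -0.001, -2.995]
contact_force: [0.1, 0.7, -26.7]
opening: 0.0392
```

```bash
python3 -c "
from h import *
s=observe();print(s['time'],s['tool_pos'],s['contact_force'],s['opening']);print(hand_in())"
```

```text
18.2 [0.57653633 0.06073287 0.254488  ] [  0.1462444    0.69412292 -26.68419706] 0.039245933729097605
the job is handed in; nothing more can be done
None
```

The job is handed in at 18.2 s, with the gripper still holding the camera at the second stop. One reading was tight: the pull was still rising at the end.

- **Hood:** It stands open side down on the bare desk at about (0.43, 0.04), clear of the foot. It was lowered until it touched, then released. Its top measured 46 mm, which matches it standing upright.
- **Column:** I squeezed the button home (39–40 mm across, 35 N grip) and drew the head straight up about 120 mm. The last 0.5 mm or so of commanded lift raised the pull but not the head, which I took as the second stop. In the scene picture both tube sections are out.
- **Foot and surroundings:** The scene picture shows the foot flat in its place, and the mug, stapler and notebook undisturbed. In the final top view the gripper hid part of the foot and hood, so their full outlines could not be re-measured there.
- **Pull at hand-in:** It crept from 17.5 N to 26.7 N during the short hold while the position stayed still. That is just under the 30 N or so that would lift the foot. I did not ease it off or see whether it had levelled out.

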